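Check that a brake lever stops short of the bar

ROBOT

A 6-joint arm with a two-finger parallel gripper is mounted at the origin on a cart in front of the work surface, level with it; the furniture and walls round the work are solid. World frame = base frame: x ahead of the robot, y to its left, z up, the work surface at z = 0. Lengths are in mm, angles in rad, forces in N, time in s.
With the tool pointing down it reaches from about 350 to 875 mm from the base axis. Payload 4.2 kg.
Tool frame: the origin (TCP) lies at the very end of the fingers, on their centre line; the grasp point (between the pads) lies 19 mm behind it; z points along the fingers, y is the line along which they close (so a half turn about z gives the same grasp; the last joint's range is limited). The gripper opens to 85 mm and grips with 20 to 120 N. Pads are 22 mm wide; open, the fingers measure 114 mm over their backs; the gripper's body (76 mm by 85 mm) begins 54 mm behind the grasp point. The pads swing forward as they close: fully open they stand 13 mm farther back than shut.
Start: joints at [-1.064, 0.385, 0.008, 0, -1.194, -0.259], TCP at [153.312, -605.883, 231.312] pointing down, gripper open.
Joint ranges: [-3.14, 3.14], [-1.21, 2.06], [-1.07, 1.41], [-3.16, 2.05], [-2.99, -0.16], [-3.1, 3.1]. Speed limits (rad/s): [2.79, 2.79, 3.14, 3.14, 3.14, 3.14].

INTERFACE

Orientations are given as a unit quaternion [x, y, z, w].
In Python, from bench import arm gives the robot as it stands. The module is installed in compiled form; this text tells all that it offers.
- The arm moves only by the tool drive_tool, never from a script. Its argument "targets" is a list of rows, each a list of 5 numbers: the closure, from -1 (fully open) to 1 (shut), then the shift along the tool's x, y, z in mm, then the turn about the tool's z in degrees. In form: [[grip, tx, ty, tz, roll], ...]. A call has 1 to 12 rows; each row is the pose to reach, as a shift and turn from the pose commanded when the call began, along the tool's axes at that moment; what a row does not reach only later rows make up. A row lasts 1/10 s, in which the tool goes at most 50 mm and 8.59 degrees, less where a joint would pass 70% of its speed; a pose out of reach is approached as far as the arm can. A call with a gripper value outside its range is refused whole. The fingers move at their own pace and stop on an object; the grip force is fixed at half the most. Time passes only in rows, so rows that repeat a pose let the fingers close. It gives the time, the measured TCP pose, the force, the opening and the grip force at its end, in the units of the state.
- arm.read_state(): the state, without advancing time (a new reading comes with each control period).
- arm.get_image(name): name is "scene" or "top" or "wrist"; returns the picture (384x512x3 uint8, blue, green, red); there is no depth.
- arm.camera_params(name): a dict with "fov_y" (degrees; the focal length in pixels is half the picture's height over the tangent of half this angle, whatever the lens; pixels are square), "cx", "cy" (the principal point, pixels), "rvec" (rotation vector, rad) and "tvec" (3), from world to camera coordinates, as OpenCV has them; the wrist camera has in their place "tool_from_camera" (4x4, takes a point from camera to tool coordinates, whose origin is the TCP and whose axes are the flange's). Camera axes: x right, y down, z forward; pixel columns grow to the right and rows downward; lengths in mm; the calibration is good to about 2 mm. A picture is of the moment at which its call begins: read the wrist's pose just before it. camera_params takes no time and is no camera call.
- arm.job_done(): hands the job in; it is judged then, once.
The state is a dict: "clock": time; "joints": joint angles; "joint_vel": joint speeds; "joint_efforts": joint torques, N m; "position": TCP position; "ee_rot": TCP orientation; "contact_force": force on the tool from outside, world axes, zero at the start; "wrist_torque": the same for the moment, N m; "gripper_width": finger opening in mm; "grasp_force": force on a finger pad.
Only numpy, scipy, OpenCV 4.12 (cv2) and the standard library are available. Lean on these libraries where they do the work, as an engineer would, in place of code of your own. Each camera call takes 0.05 s, during which the arm holds its last target. There are 200 camera calls.

TASK

Check the brake lever on the bench stand: press it in towards the bar with the outside of the fingers until it comes up against its stop, let it spring all the way back out, then press it in to its stop a second time and finish the program while still holding it there, so that the gap left to the bar can be measured. Only press on the lever's outer side, and do not strain it against the stop: do not pinch the lever, do not touch the rubber grip, and leave the loose things around the stand alone.

Things in the scene. Friction and masses are not known exactly. Their poses are not given: they have to be found in the camera images.
- brake_stand: Fixed stand, grey base plate 160 x 250 x 14 mm, origin under its centre, z up. A post at y +92 mm (165 mm tall) holds a level bar along its y axis at x 0, z 140 mm, free end at y -122 mm. The lever lies on the -x side of the bar at the same height and is pressed towards +x. Right of y = 20 mm nothing rises over z 160 mm; under the lever it is free down to the plate and the gauge block.
- bar_grip: Black rubber grip, diameter 32 mm, round the bar from y -122 to +6 mm of the stand; same origin and axes as the stand (its middle is at x 0, y -58, z 140 mm). Not to be touched.
- brake_lever (a joint): Lever angle about its upright pivot, rad: 0 fully out, 0.26 against its hard stop, where it is still about 20 mm short of the grip. Grows as the lever goes in. A spring pushes it out: at lever_pad about 3 N start it and 8 N bring it to the stop; let go, it springs back by itself.
- lever_pad (a point): Point on the outer face of the blade, mid height, where it is pressed. Moves with the lever, 24 mm from fully out to the stop, towards stand +x. x points into the blade (parallel to stand +x at angle 0, turns with the lever), z up. The pivot is at x +38.5, y +85 mm from it; the blade runs on 45 mm to -y.
- lever_blade: Bare aluminium lever blade, 9 mm thick, 16 mm tall, slightly bowed outward, with a ball end 19 mm in diameter at its free (-y) end; origin on the pivot (stand x -36, y +38, z 140 mm), axes as the stand's at angle 0; turns with the lever.
- lever_inside: Thin black strip on the inner side of the blade, the side facing the grip; origin on the lever's pivot. The fingers must not touch it.
- oil_dropper: Brown dropper bottle with a black cap, 33 mm wide, 102 mm tall, standing loose on the bench at the free end of the bar; origin under its centre. Leave alone.
- gauge_block: Steel gauge block 35 x 30 x 9 mm lying loose on the stand's base plate under the lever; origin under its centre. Leave alone.
- hex_key: Black L-shaped hex key 28 x 74 x 4 mm lying loose on the bench in front of the stand; origin under its centre. Leave alone.
- screwdriver: Small yellow screwdriver 149 x 16 x 14 mm lying loose on the bench in front of the stand; origin under its centre. Leave alone.

How it is judged (in metres and radians):
On the way, in this order (a step that is already met when the one before it is completed fails the run):
1. the lever is pressed in to its stop by the fingers (value of joint brake_lever above 0.24 rad and contact force between the fingers and lever_blade above 3 N), for 0.2 s.
2. the lever has sprung all the way back out (value of joint brake_lever below 0.03 rad), for 0.1 s.
At the end, for the whole second after the job is handed in: After one full press and release, the lever is held in against its stop (angle above 0.24 rad of 0.26) by the fingers (more than 3 N) as the program ends and for a second after; the dropper bottle, gauge block, hex key and screwdriver lie within 15 mm of where they were (all of step 1 and distance of each of oil_dropper, gauge_block, hex_key, screwdriver from where it was at the start of the episode below 0.015 m); the arm keeps its last pose, push and grip.
It fails at once if the lever is pinched or pulled: the fingers touch its inner side (contact force between the fingers and lever_inside above 1 N).
It fails at once if the rubber grip is touched (contact force between any of the fingers, the arm and bar_grip above 1 N).
It fails at once if the lever is forced (more than 40 N) (contact force between the fingers and lever_blade above 40 N).
It fails at once if the bottle, gauge block, hex key or screwdriver is lifted, pushed or knocked over (moved more than 15 mm, or the bottle tips) (distance of any of oil_dropper, gauge_block, hex_key, screwdriver from where it was at the start of the episode above 0.015 m or angle between oil_dropper's own z axis and vertical above 0.3 rad).
It also fails if it takes over 54 s, if anything falls off the work surface, if the arm or the gripper's body presses on something with over 40 N, if the wrist force passes 120 N, or if a joint passes its speed limit or range.

## Working session

There is one attempt and no reset: what is moved stays moved. The work goes in short steps, Python scripts to look and compute and a tool call to move; the robot and the scene stay as the last step left them, time stands still between calls to the robot, and variables do not carry over. Pictures are saved under pics/ and viewed, at most 10 in all, crops included, and the job is handed in when it is done.

Besides the shell and the picture viewer there is one more tool, called after ">>>" as name(argument=value, ...) on one line, values as JSON. drive_tool: Moves the arm, as the interface text tells. Its arguments: {"type":"object","properties":{"targets":{"type":"array","items":{"type":"array","items":{"type":"number"}}}},"required":["targets"]}

```bash
mkdir -p pics
python3 - <<'E'
from bench import arm
import cv2
print(arm.read_state())
for n in("scene","top"):
    cv2.imwrite(f"pics/{n}0.png",arm.get_image(n)); print(n,arm.camera_params(n))
print(arm.camera_params("wrist"))
E
```

```text
{'clock': 0.0, 'joints': array([-1.06445129e+00,  3.85563598e-01,  6.62131606e-03, -5.06564378e-04,
       -1.19398590e+00, -2.58585180e-01]), 'joint_vel': array([-5.70211343e-04, -4.86143773e-04, -2.52724333e-04,  1.57440700e-05,
       -8.19010397e-05, -6.28707122e-04]), 'joint_efforts': array([ 8.12273265e-05, -3.92286301e+01,  1.88402349e+01,  4.18598950e+00,
       -4.44945035e-03,  6.56559990e-06]), 'position': array([ 153.13931934, -605.34680971,  230.21443835]), 'ee_rot': array([-1.23470517e-01,  9.92347641e-01,  1.07677002e-03, -1.79409429e-04]), 'contact_force': array([-0.20669974,  0.5360475 ,  0.23604993]), 'wrist_torque': array([0.04812213, 0.00798734, 0.03712753]), 'grasp_force': 0.0, 'gripper_width': 85.13843471546257}
scene {'fov_y': 55.54934107233657, 'cx': 252.7551289590974, 'cy': 188.66211854930532, 'rvec': array([ 2.06469365, -0.54886946,  0.30573463]), 'tvec': array([-610.77772651,  105.42213212,  867.9545854 ])}
top {'fov_y': 52.96008425586709, 'cx': 257.4603159770851, 'cy': 193.86236657383026, 'rvec': array([ 2.11472775, -2.16279389,  0.10922169]), 'tvec': array([-225.60231796,  542.22497756,  926.97618751])}
{'fov_y': 66.31123095074369, 'cx': 255.64244013003145, 'cy': 195.32144554620183, 'tool_from_camera': array([[-6.25442497e-05, -9.50842162e-01, -3.09675926e-01,
         8.04058580e+01],
       [ 9.99999966e-01,  1.93857138e-05, -2.61489496e-04,
         1.20654441e+00],
       [ 2.54638526e-04, -3.09675931e-01,  9.50842128e-01,
        -1.43468845e+02],
       [ 0.00000000e+00,  0.00000000e+00,  0.00000000e+00,
         1.00000000e+00]])}
```

View pics/scene0.png

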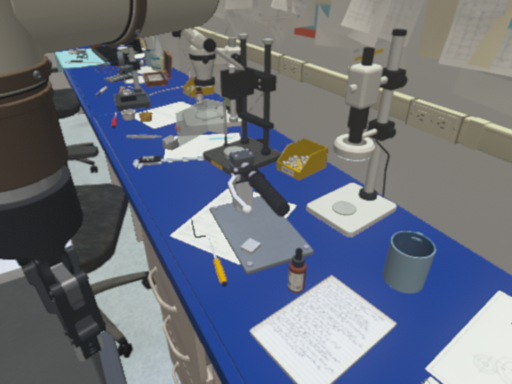

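View pics/top0.png

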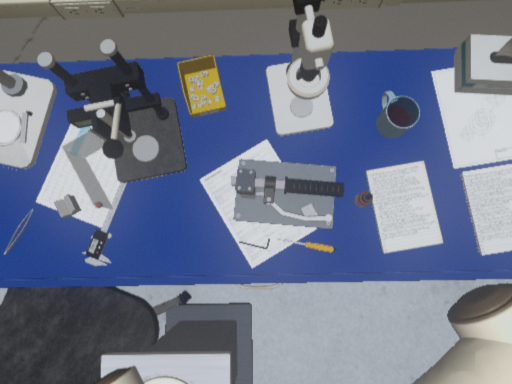

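The scene view shows the stand at about (255,215), with the bottle at (297,270). In the top view the plate spans about (235-337,160-228), the lever runs from (268,205) to the ball at (328,222), and the bottle is at (364,199). I'll enlarge both.

Run:
```python
import cv2,numpy as np
a=cv2.imread("pics/top0.png")[148:268,220:380]
b=cv2.imread("pics/scene0.png")[140:300,170:330]
cv2.imwrite("pics/c.png",cv2.resize(a,None,fx=5,fy=5,interpolation=2))
cv2.imwrite("pics/d.png",cv2.resize(b,(600,600),interpolation=2))
```

```text
(no output)
```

View pics/c.png

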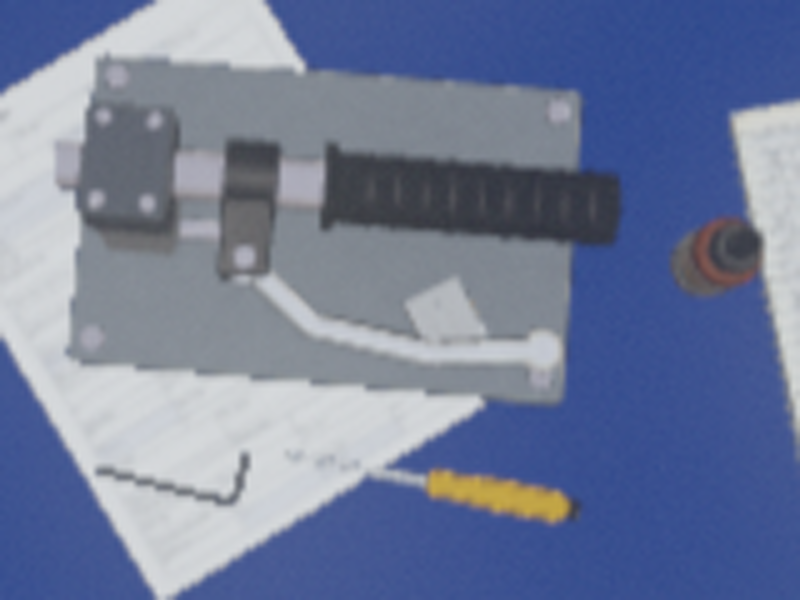

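View pics/d.png

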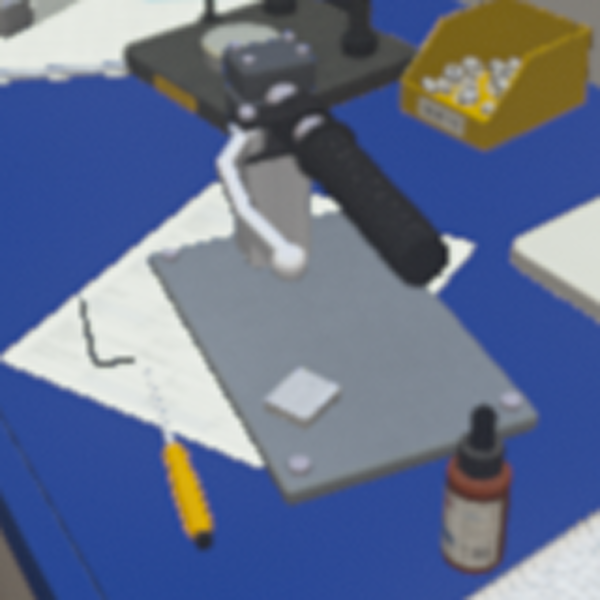

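Top crop: plate corners at (97,57), (580,93), (563,403), (68,362), ball at (543,350). Scene crop: plate corners at (150,258), (290,490), (537,413), ball at (290,259). I'll fit the stand pose to both views and triangulate the ball.

```bash
cat > h.py <<'E'
from bench import arm
import cv2,numpy as np
from scipy.optimize import least_squares
from scipy.spatial.transform import Rotation as R
def proj(n,P):
    p=arm.camera_params(n); f=192/np.tan(np.radians(p['fov_y']/2))
    K=np.array([[f,0,p['cx']],[0,f,p['cy']],[0,0,1]])
    return cv2.projectPoints(np.array(P,float).reshape(-1,1,3),p['rvec'],p['tvec'],K,None)[0][:,0]
T=lambda u,v:(220+(u+.5)/5-.5,148+(v+.5)/5-.5)
S=lambda u,v:(170+(u+.5)/3.75-.5,140+(v+.5)/3.75-.5)
def w(s,P):
    c,n=np.cos(s[2]),np.sin(s[2]); P=np.array(P,float).reshape(-1,3)
    return P@np.array([[c,n,0],[-n,c,0],[0,0,1]])+[s[0],s[1],0]
E
python3 - <<'E'
from h import *
top=[((80,125,14),T(97,57)),((80,-125,14),T(580,93)),((-80,-125,14),T(563,403)),((-80,125,14),T(68,362)),((0,-122,140),T(620,208))]
sc=[((-80,125,14),S(150,258)),((-80,-125,14),S(290,490)),((80,-125,14),S(537,413))]
def res(s):
    r=[]
    for n,L in(("top",top),("scene",sc)):
        r.append(proj(n,w(s,[a for a,_ in L]))-[b for _,b in L])
    return np.vstack(r).ravel()
o=least_squares(res,[550,0,0],loss='soft_l1'); print(o.x,res(o.x).reshape(-1,2).round(1).tolist())
tri=lambda t,s:least_squares(lambda p:np.r_[(proj("top",p)-t).ravel(),(proj("scene",p)-s).ravel()],[500,0,100])
b=tri(T(543,350),S(290,259)); print("ball",b.x,b.fun)
c,n=np.cos(o.x[2]),np.sin(o.x[2])
d=b.x[:2]-o.x[:2]; print("ball in stand",c*d[0]+n*d[1],-n*d[0]+c*d[1])
print("pad",w(o.x,[-74.5,-47,140]),"stop",w(o.x,[-50.5,-47,140]))
bt=tri(T(745,243),S(484,412)); print("bottle cap",bt.x,bt.fun)
q=w(o.x,[(-74.5,-47,140),(-36,38,140)]); print([(proj("top",q)-[220,148])*5,(proj("scene",q)-[170,140])*3.75])
E
```

```text
[ 5.40644198e+02 -3.06250065e+02 -1.03570926e-01] [[-0.5, -0.8], [0.5, -0.7], [0.3, 0.2], [-0.4, 0.2], [-1.1, 0.2], [-1.1, -0.6], [-0.2, 1.7], [1.7, 0.8]]
ball [ 466.39300097 -392.89962495  145.40351933] [-0.00362796  0.00891989  0.00841767 -0.00135674]
ball in stand -64.89496946089231 -93.86175722656053
pad [[ 461.68428369 -345.29596035  140.        ]] stop [[ 485.55567547 -347.77722096  140.        ]]
bottle cap [ 517.31234802 -494.84816416   98.05240655] [ 0.15577011 -0.3256782  -0.28332375  0.06057828]
[array([[429.80702737, 362.18926014],
       [242.20524874, 259.26329953]]), array([[238.14192924, 224.56875477],
       [246.73649298, 138.45939   ]])]
```

```bash
cat >> h.py <<'E'
ST=[540.6,-306.25,-.1036]
def go(sx,sy,z):
    s=arm.read_state(); Q=R.from_quat(s['ee_rot']).as_matrix()
    d=Q.T@(w(ST,[sx,sy,z])[0]-s['position'])
    y=np.degrees(np.arctan2(*Q[:2,0][::-1])); tgt=180+np.degrees(ST[2])
    print("shift",d.round(1),"roll",((y-tgt+180)%360-180).round(2),s['position'].round(1),s['contact_force'].round(1))
E
python3 -c "
from h import *
go(-115,-47,231);go(-115,-47,122)"
```

```text
shift [-3.248e+02  1.905e+02 -3.000e-01] roll 20.12 [ 153.2 -605.4  230.3] [-0.1  0.8  0.2]
shift [-324.8  190.3  108.7] roll 20.12 [ 153.2 -605.4  230.3] [-0.1  0.8  0.2]
```

>>> drive_tool(targets=[[1,-40,24,0,4],[1,-80,47,0,8],[1,-120,70,0,12],[1,-160,94,0,16],[1,-200,117,0,20],[1,-240,140,0,20],[1,-280,164,0,20],[1,-310,182,0,20],[1,-325,190,0,20],[1,-325,190,0,20],[1,-325,190,0,20]])

```text
clock: 1.2
position: [421.4, -342.0, 231.0]
ee_rot: [0.051, 0.999, 0.0, -0.0]
contact_force: [-1.0, 0.0, 0.5]
gripper_width: -0.1
grasp_force: 0.0
```

```bash
python3 -c "
from h import *
go(-115,-47,122)
a=arm.get_image('top')[148:268,220:380]; cv2.imwrite('pics/e.png',cv2.resize(a,None,fx=4,fy=4))"
```

```text
shift [1.00e-01 9.00e-01 1.09e+02] roll 0.14 [ 421.4 -342.   231. ] [-1.   0.   0.5]
```

>>> drive_tool(targets=[[1,0,0,30,0],[1,0,0,65,0],[1,0,0,95,0],[1,0,0,109,0],[1,0,0,109,0],[1,0,0,109,0],[1,0,0,109,0]])

```text
clock: 1.95
position: [422.3, -342.9, 123.6]
ee_rot: [0.051, 0.999, -0.001, 0.001]
contact_force: [-0.3, 0.6, -0.7]
gripper_width: 0.2
grasp_force: 0.0
```

```bash
python3 -c "
from h import *
go(-85.5,-47,122)
a=arm.get_image('wrist');b=arm.get_image('scene')[110:270,170:330]
cv2.imwrite('pics/f.png',np.hstack([cv2.resize(a,(400,300)),cv2.resize(b,(400,300*4//3))[:300]]))"
```

```text
shift [-28.4   1.6   1.7] roll 0.09 [ 422.3 -342.9  123.6] [-0.3  0.6 -0.7]
```

View pics/f.png

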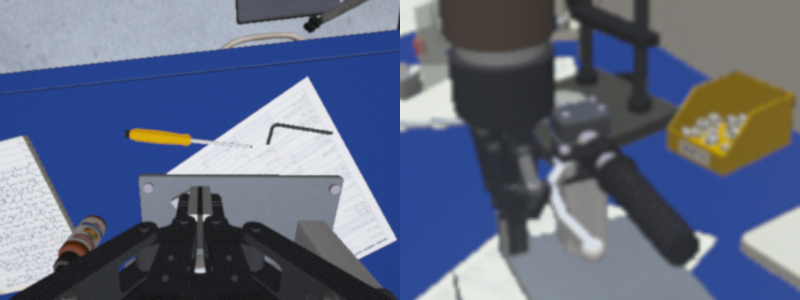

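The fingers (scene panel about (512,240)) stand free on the outer side of the lever (about (570,210)). Now I'll move in gently.

>>> drive_tool(targets=[[1,-8,0,0,0],[1,-16,0,0,0],[1,-22,0,0,0],[1,-25,0,0,0],[1,-28,0,0,0],[1,-31,0,0,0],[1,-34,0,0,0],[1,-34,0,0,0],[1,-34,0,0,0]])

```text
clock: 2.95
position: [453.3, -345.7, 121.9]
ee_rot: [0.051, 0.999, 0.0, -0.003]
contact_force: [-5.9, -2.7, 1.7]
gripper_width: 0.0
grasp_force: 2.5
```

>>> drive_tool(targets=[[1,-3,0,0,0],[1,-6,0,0,0],[1,-9,0,0,0],[1,-12,0,0,0],[1,-12,0,0,0],[1,-12,0,0,0]])

```text
clock: 3.55
position: [463.3, -347.5, 121.4]
ee_rot: [0.051, 0.999, 0.0, -0.004]
contact_force: [-8.9, -5.7, 0.9]
gripper_width: 0.2
grasp_force: 4.2
```

```bash
python3 -c "
from h import *
go(-61.5,-47,122)"
```

```text
shift [-11.1   2.   -0.7] roll 0.04 [ 463.3 -347.5  121.4] [-8.9 -5.7  0.9]
```

The force direction shows contact on the sloped part near the pivot. I'll back off, shift 12 mm towards the free end and press again.

>>> drive_tool(targets=[[1,10,0,0,0],[1,20,0,0,0],[1,20,-6,0,0],[1,20,-12,0,0],[1,12,-12,0,0],[1,6,-12,0,0],[1,3,-12,0,0],[1,0,-12,0,0],[1,-3,-12,0,0],[1,-6,-12,0,0],[1,-6,-12,0,0],[1,-6,-12,0,0]])

```text
clock: 4.75
position: [469.2, -362.9, 122.4]
ee_rot: [0.051, 0.999, -0.002, -0.003]
contact_force: [-10.5, -14.2, 0.9]
gripper_width: -0.1
grasp_force: 6.8
```

```bash
python3 -c "
from h import *
go(-61.5,-59,122)"
```

```text
shift [-3.6  4.8  0.4] roll 0.06 [ 469.2 -362.9  122.4] [-10.5 -14.2   0.9]
```

```bash
python3 -c "
from h import *
print(arm.read_state()['contact_force'],arm.read_state()['wrist_torque'])
a=arm.get_image('top')[148:268,220:380];b=arm.get_image('scene')[120:260,200:320]
cv2.imwrite('pics/g.png',np.hstack([cv2.resize(a,(440,330)),cv2.resize(b,(340,396))[:330]]))"
```

```text
[-10.49436409 -14.22683424   0.91118025] [-3.93124278  2.98934723 -0.07481969]
```

View pics/g.png

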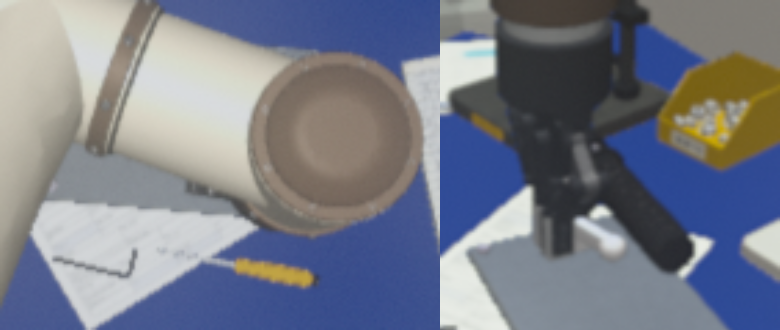

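Picture: the closed fingers (scene panel about (555,230)) press on the outer side of the blade. The ball at (610,245) is clear and the grip is free. The y-force is friction from the lever's arc, so I'll follow the arc towards -y.

>>> drive_tool(targets=[[1,-1,-3,0,0],[1,-3,-5,0,0],[1,-5,-6,0,0],[1,-6,-6,0,0],[1,-6,-6,0,0],[1,-6,-6,0,0]])

```text
clock: 5.45
position: [474.4, -365.4, 121.9]
ee_rot: [0.051, 0.999, 0.001, -0.004]
contact_force: [-8.8, 0.9, 3.8]
gripper_width: 0.1
grasp_force: 4.3
```

```bash
python3 -c "
from h import *
go(-61.5,-59,122)"
```

```text
shift [ 1.8  6.6 -0.1] roll 0.11 [ 474.4 -365.4  121.9] [-8.8  0.9  3.8]
```

>>> drive_tool(targets=[[1,-1,-0.5,0,0],[1,-2,-1,0,0],[1,-3,-1,0,0],[1,-3,-1,0,0],[1,-3,-1,0,0]])

```text
clock: 5.95
position: [474.8, -365.7, 121.6]
ee_rot: [0.051, 0.999, 0.002, -0.007]
contact_force: [-14.7, 2.5, 8.4]
gripper_width: 0.2
grasp_force: 6.3
```

>>> drive_tool(targets=[[1,-1,0,0,0],[1,-2,0,0,0],[1,-2,0,0,0],[1,-2,0,0,0],[1,-2,0,0,0]])

```text
clock: 6.45
position: [475.0, -365.7, 121.6]
ee_rot: [0.051, 0.999, 0.003, -0.009]
contact_force: [-17.2, 4.2, 9.8]
gripper_width: 0.4
grasp_force: 8.0
```

```bash
python3 -c "
from h import *
go(-59,-65,122)
# predicted ball centre at angles
for a in(0,.2,.23,.26):
    v=np.array([-64.9+36,-93.9-38]);c,s=np.cos(a),np.sin(a)
    q=[-36+c*v[0]-s*v[1],38+s*v[0]+c*v[1],143]
    print(a,(proj('scene',w(ST,q))-[230,160])*10)
a=arm.get_image('scene')[160:220,230:290]
cv2.imwrite('pics/i.png',cv2.resize(a,None,fx=10,fy=10,interpolation=2))"
```

```text
shift [-0.1  0.9 -0.4] roll 0.07 [ 475.  -365.7  121.6] [-17.2   4.2   9.8]
0 [[169.70320868 497.48051234]]
0.2 [[303.26924193 473.83737581]]
0.23 [[322.22641106 469.05282183]]
0.26 [[340.83379116 463.96653867]]
```

View pics/i.png

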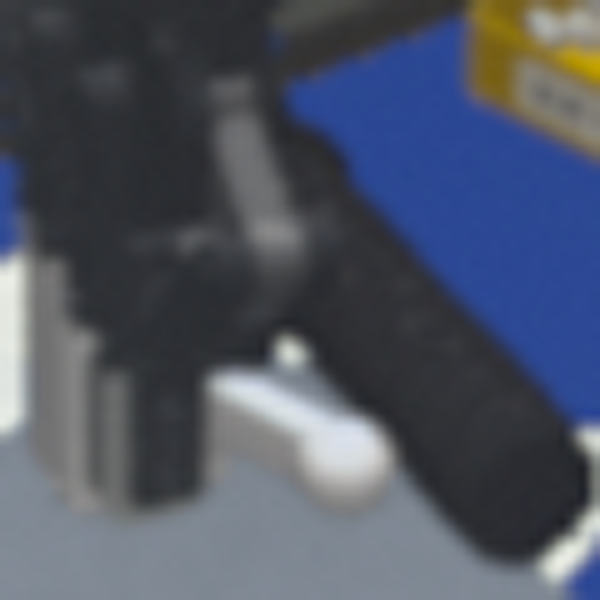

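The ball at (343,460) matches the prediction for 0.26 rad, (341,464), so the lever is at its stop. Now I'll release it fully.

>>> drive_tool(targets=[[1,5,2,0,0],[1,12,5,0,0],[1,20,8,0,0],[1,28,10,0,0],[1,36,10,0,0],[1,44,10,0,0],[1,48,10,0,0],[1,48,10,0,0],[1,48,10,0,0],[1,48,10,0,0]])

```text
clock: 7.5
position: [436.5, -352.5, 122.4]
ee_rot: [0.05, 0.999, -0.0, 0.0]
contact_force: [-0.0, 0.4, 1.2]
gripper_width: -0.1
grasp_force: 0.0
```

```bash
python3 -c "
from h import *
go(-59,-65,122)
a=arm.get_image('scene')[160:220,230:290]
cv2.imwrite('pics/j.png',cv2.resize(a,None,fx=10,fy=10,interpolation=2))"
```

```text
shift [-39.8  -8.4   0.4] roll 0.16 [ 436.5 -352.5  122.4] [-0.   0.4  1.2]
```

View pics/j.png

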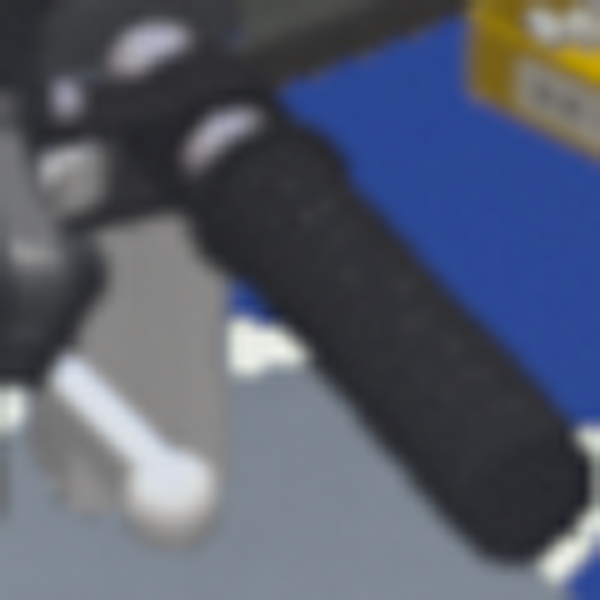

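The ball is back at (170,495), the angle-0 prediction, so the lever is fully out. Now the second press along the arc.

>>> drive_tool(targets=[[1,-8,0,0,0],[1,-14,0,0,0],[1,-19,-1,0,0],[1,-24,-2,0,0],[1,-29,-4,0,0],[1,-34,-6,0,0],[1,-39,-8,0,0],[1,-43,-10,0,0],[1,-46,-10,0,0],[1,-47,-10,0,0],[1,-47,-10,0,0],[1,-47,-10,0,0]])

```text
clock: 8.75
position: [474.8, -365.7, 121.2]
ee_rot: [0.051, 0.999, 0.003, -0.008]
contact_force: [-14.4, 2.7, 6.8]
gripper_width: 0.1
grasp_force: 6.6
```

```bash
python3 -c "
from h import *
go(-59,-65,122)
a=arm.get_image('scene')[160:220,230:290]
cv2.imwrite('pics/k.png',cv2.resize(a,None,fx=10,fy=10,interpolation=2))"
```

```text
shift [-0.3  0.9 -0.8] roll 0.06 [ 474.8 -365.7  121.2] [-14.4   2.7   6.8]
```

View pics/k.png

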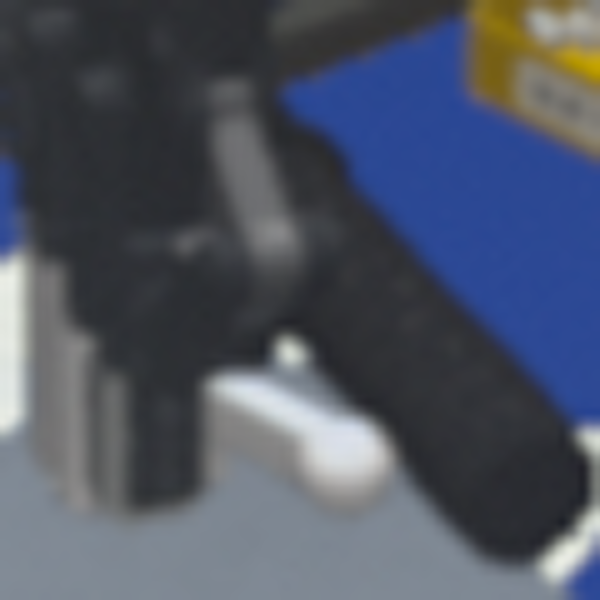

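The ball is at (343,460) again, so the lever is on its stop, held with about 15 N. I'm handing in.

```bash
python3 -c "
from bench import arm
print(arm.job_done())"
```

```text
the job is handed in; nothing more can be done
None
```

I pressed the lever to its stop, let it spring fully back out, then pressed it to the stop again and handed the job in with the arm still holding it there at about 15 N; the hand-in returned no verdict.

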